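# Open the push-to-open record cupboard

### The arm

A 7-joint arm with a two-finger parallel gripper is mounted at the origin on the work surface. World frame = base frame: x ahead of the robot, y to its left, z up, the work surface at z = 0. Lengths are in m, angles in degrees, forces in N, time in s.
With the tool pointing down it reaches from about 0.425 to 0.875 m from the base axis. Payload 4.7 kg.
Tool frame: the origin (TCP) lies at the very end of the fingers, on their centre line; the grasp point (between the pads) lies 19 mm behind it (pinch_z is the distance from the TCP to the grasp point, in m); z points along the fingers, y is the direction in which the jaws open and shut (so a half turn about z gives the same grasp; the last joint's range is limited). The gripper opens to 87 mm and grips with 3 to 60 N. Pads are 19 mm wide; open, the fingers measure 117 mm over their backs; the gripper's body (75 mm by 190 mm) begins 51 mm behind the grasp point.
Start: joints at [71.969, 18.392, -4.016, 83.108, 1.295, 78.541, -3.26], TCP at [0.21, -0.615, 0.187] pointing down, gripper open.
Joint ranges: [-163.93, 163.93], [-17.29, 119.83], [-79.2, 71.16], [3.27, 140.29], [-89.18, 269.18], [5.43, 117.66], [-154.24, 154.24]. Speed limits (degrees/s): [147.25, 147.25, 180, 180, 180, 180, 180].

### API

Orientations are given as [roll, pitch, yaw] about the fixed x, y, z axes, in that order (R = Rz(yaw) Ry(pitch) Rx(roll)).
In Python, from cell import get_obs, read_camera, camera_params, sign_off, pinch_z gives the robot as it stands.
- The arm moves only by the shell command python3 -m handwheel 'ROWS' [FORCE]. ROWS is JSON, a list of rows, each a list of 5 numbers: the finger opening in m, from 0 to 0.087, then the shift along the tool's x, y, z in m, then the turn about the tool's z in rad. In form: [[jaw, tx, ty, tz, twist], ...]. A call has 1 to 20 rows; each row is the pose to reach, as a shift and turn from the pose commanded when the call began, along the tool's axes at that moment; what a row does not reach only later rows make up. A row lasts 1/10 s, in which the tool goes at most 50 mm and 8.59 degrees, less where a joint would pass 70% of its speed; a pose out of reach is approached as far as the arm can. A call with a gripper value outside its range is refused whole. The fingers move at their own pace and stop on an object; FORCE is the grip in N (left out, the last holds). Time passes only in rows, so rows that repeat a pose let the fingers close. It gives the time, the measured TCP pose, the force and the opening at its end, in the units of the state.
- get_obs(): the state, without advancing time (a new reading comes with each control period).
- read_camera(name): name is "scene" or "side" or "wrist"; returns the picture (400x640x3 uint8, blue, green, red); there is no depth.
- camera_params(name): a dict with "camera_matrix" (3x3 intrinsics, pixels), "R" (3x3) and "t" (3): a world point X has camera coordinates R X + t. Camera axes: x right, y down, z forward; pixel columns grow to the right and rows downward; lengths in m; the calibration is good to about 2 mm. A picture is of the moment at which its call begins: read the wrist's pose just before it. camera_params takes no time and is no camera call; for the wrist camera it gives the pose at the moment of the call.
- sign_off(): hands the job in, once; it reports no verdict.
The state is a dict: "time_s": time; "qpos": joint angles; "joint_velocities": joint speeds; "effort": joint torques, N m; "tool_pos": TCP position; "tool_rot": TCP orientation; "force": force on the tool from outside, world axes, zero at the start; "wrist_torque": the same for the moment, N m; "grip_width": finger opening in m.
Only numpy, scipy, OpenCV 4.12 (cv2) and the standard library are available. Lean on these libraries where they do the work, as an engineer would, in place of code of your own. Each camera call takes 0.05 s, during which the arm holds its last target.

### The job

Press the yellow cupboard's door with a fingertip at its black mark so that the catch lets go, and take the hand away so that the spring pops the door ajar by itself. Then reach behind the ajar door with the fingers and push it wide open, about square to the cupboard, without gripping it or using force, and come away. Leave the grey cupboard shut and everything else standing where it is.

Things in the scene. Friction and masses are not known exactly. Their poses are not given: they have to be found in the camera images.
- yellow_cupboard: yellow steel desk-top cupboard fixed to the table, 160 mm deep (its x), 180 wide (y), 220 high, open at the front behind its door. Origin: centre of its underside. x points from its front to its back, y to the left seen from the robot, z up; the front (-x) faces roughly towards the robot. Inside, more than 115 mm above the table, it is empty; below are two boxes, the catch and a spring plunger
- yellow_door (a joint): angle of the yellow door, rad: 0 shut, positive as its right edge (-y) swings out towards the robot, stop at 1.9; -0.04 is pressed fully in. Pressing the mark in by about 4 mm (about 5 N), nearly to the stop, trips the push-to-open catch for good; let go, the spring plunger pushes the door ajar to about 0.45 within a second. Beyond, it swings freely with slight friction and stays where left
- yellow_press (a point): centre of the black mark, 22 mm square and carried over the top edge, on the outer face of the yellow door (the side to the robot): 150 mm from the hinge axis, 178 mm above the table; moves with the door. The door is yellow, flat, without handle, 178 mm wide, 12 mm thick, from 28 to 213 mm above the table; shut, it stands 7 mm in front of the cupboard's front edge
- yellow_edge (a point): the yellow door's free edge (right, -y end when shut), at its top, 213 mm above the table, mid-thickness, 177 mm from the hinge axis; moves with the door
- yellow_hinge (a point): point on the yellow door's upright hinge axis (left, +y side), 213 mm above the table, level with the door's top; the axis lies midway in the door's thickness, at x = -0.093, y = +0.090 of the cupboard
- grey_cupboard: grey desk-top cupboard, the same in every size and in its catch but painted grey; it is to stay shut. Origin and axes as for the yellow one. The two stand side by side, either one on the left
- grey_door (a joint): angle of the grey door, rad, as for the yellow one; it stays shut
- card_box: small brown cardboard box 60 x 110 x 35 mm lying loose on top of the yellow cupboard, towards its back; origin at the centre of its underside; to be left alone
- film_can: flat round aluminium can, 64 mm across and 24 mm high, lying loose on top of the grey cupboard, towards its back; origin at the centre of its underside; to be left alone
- ink_stamp: hand stamp with a wooden knob, 26 mm square foot, 58 mm high, standing between the two cupboards; origin at the centre of its underside; to be left alone
- pencil_cup: blue ceramic cup, 76 mm across and 100 mm high, to the left; origin at the centre of its underside; to be left alone
- blue_book: blue book 150 x 210 x 25 mm lying to the right; origin at the centre of its underside; to be left alone
- stapler: red and black stapler, 140 mm long, 34 mm wide, 47 mm high, to the left; origin at the centre of its underside; to be left alone
- tape_roll: clear roll of tape lying flat, 90 mm across, 24 mm high, to the right; origin at the centre of its underside; to be left alone

How it is judged:
By the outcome, as a careful person would: the job done as asked, in the order asked, and still so for the second after the job is handed in, with the robot touching nothing.
It also fails if it takes over 54 s, if anything falls off the work surface, if the arm or the gripper's body presses on something with over 40 N, if the wrist force passes 120 N, or if a joint passes its speed limit or range.

## Working session

There is one attempt and no reset: what is moved stays moved. The work goes in short steps, Python scripts to look and compute and a shell command to move; the robot and the scene stay as the last step left them, time stands still between calls to the robot, and variables do not carry over. Pictures are saved under pics/ and viewed, and the job is handed in when it is done.

```bash
ls; mkdir -p pics; python3 - <<'E'
from cell import *
import cv2
o=get_obs(); print({k:o[k] for k in('time_s','tool_pos','tool_rot','force','grip_width')}, pinch_z)
for n in('scene','side','wrist'):
    p=camera_params(n); print(n,p)
    cv2.imwrite(f'pics/{n}0.png',read_camera(n))
E
```

```text
pics
{'time_s': 0.0, 'tool_pos': array([ 0.20964073, -0.61462166,  0.18634456]), 'tool_rot': array([-1.79890443e+02,  5.35719424e-03,  1.88410356e+01]), 'force': array([0.23786283, 0.04084162, 0.10353252]), 'grip_width': 0.08730684019053134} 0.0187
scene {'camera_matrix': array([[417.2824993 ,   0.        , 316.40391813],
       [  0.        , 417.2824993 , 193.85640345],
       [  0.        ,   0.        ,   1.        ]]), 'R': array([[-0.52724873,  0.84967602,  0.00770982],
       [ 0.67138856,  0.42214325, -0.60912435],
       [-0.520813  , -0.31598376, -0.79303725]]), 't': array([ 0.31301753, -0.33063237,  1.86574378])}
side {'camera_matrix': array([[419.57687694,   0.        , 316.55844663],
       [  0.        , 419.57687694, 191.54990142],
       [  0.        ,   0.        ,   1.        ]]), 'R': array([[-0.84924165,  0.52797768, -0.00530966],
       [ 0.48893356,  0.78256407, -0.38540557],
       [-0.19933039, -0.32989853, -0.92273201]]), 't': array([ 0.52821132, -0.23257533,  1.43954086])}
wrist {'camera_matrix': array([[302.23648779,   0.        , 319.43853635],
       [  0.        , 302.23648779, 198.86770193],
       [  0.        ,   0.        ,   1.        ]]), 'R': array([[ 0.32105503, -0.94705952, -0.0013887 ],
       [-0.90598445, -0.30755699,  0.29086229],
       [-0.27589101, -0.09212466, -0.95676392]]), 't': array([-0.64891697, -0.03326006,  0.39179468])}
```

View pics/scene0.png

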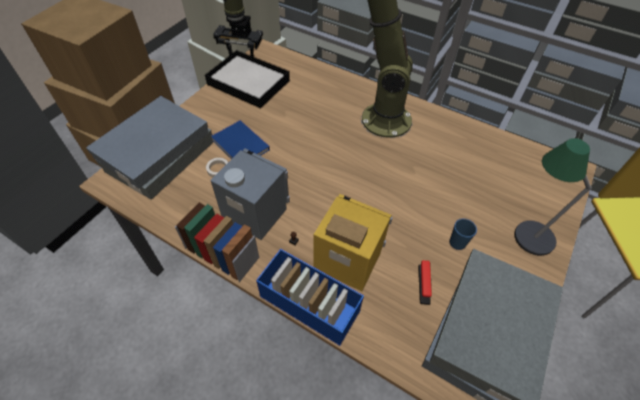

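View pics/side0.png

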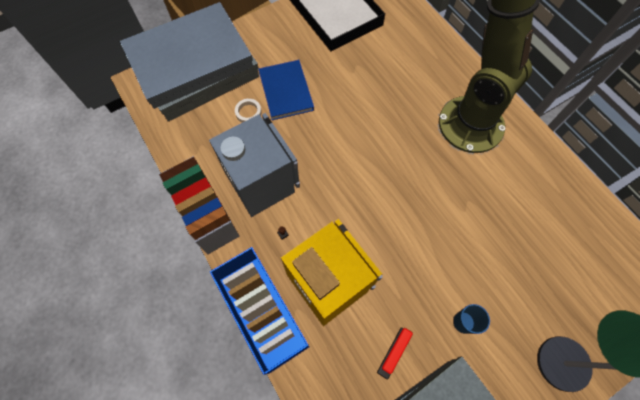

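View pics/wrist0.png

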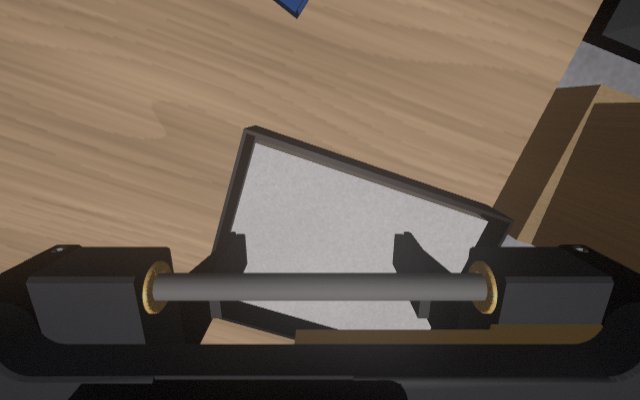

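The yellow cupboard stands on the left (+y), around (380,265) in the side picture, and the grey one on the right. The black mark's top shows at about (343,228) in the side view. Next I'll find the edges.

```bash
cat > h.py <<'E'
import numpy as np,cv2
from cell import *
def ray(n,uv,z,p=None):
    p=p or camera_params(n);K,R,t=p['camera_matrix'],p['R'],p['t']
    d=R.T@np.linalg.solve(K,[uv[0],uv[1],1]);c=-R.T@t
    return c+d*(z-c[2])/d[2]
def proj(n,X,p=None):
    p=p or camera_params(n);q=p['camera_matrix']@(p['R']@np.array(X)+p['t']);return q[:2]/q[2]
E
python3 - <<'E'
import cv2
a=cv2.imread('pics/side0.png')[200:340,260:400];b=cv2.imread('pics/scene0.png')[180:300,300:410]
cv2.imwrite('pics/c1.png',cv2.resize(a,None,fx=4.2,fy=4.2,interpolation=cv2.INTER_CUBIC))
cv2.imwrite('pics/c2.png',cv2.resize(b,None,fx=5,fy=5,interpolation=cv2.INTER_CUBIC))
E
```

```text
(no output)
```

View pics/c1.png

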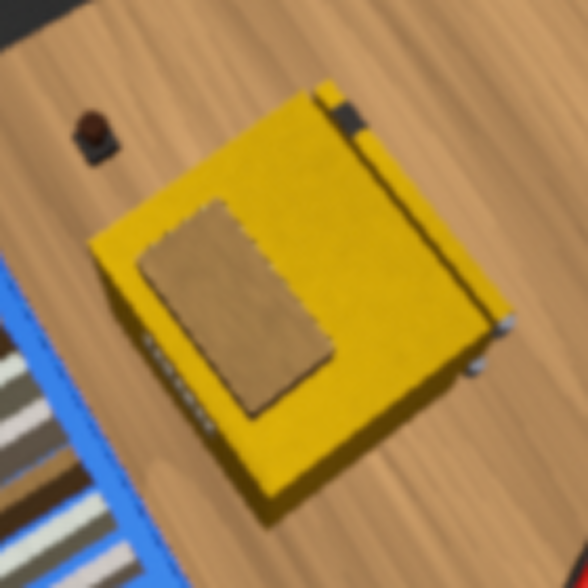

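View pics/c2.png

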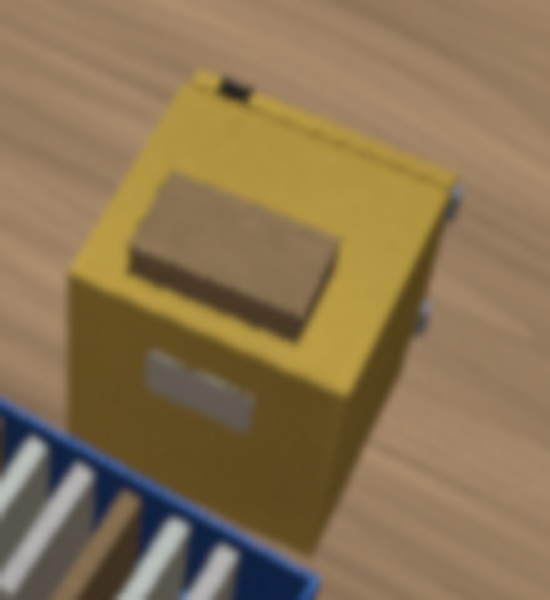

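c1 shows the yellow top's corners at roughly (305,92), (492,328), (268,497) and (90,243) in the crop. The mark is at about (348,118) on the door's top edge, and the hinge is at the lower right. I'll cast rays through these onto their planes.

```bash
cat >> h.py <<'E'
def fit(L,W):
    L=np.array(L)[:,:2];W=np.array(W)[:,:2];l=L.mean(0);w=W.mean(0)
    H=(L-l).T@(W-w);a=np.arctan2(H[0,1]-H[1,0],H[0,0]+H[1,1])
    R=np.array([[np.cos(a),-np.sin(a)],[np.sin(a),np.cos(a)]]);o=w-R@l
    return o,a,(W-(L@R.T+o))
E
python3 - <<'E'
from h import *
s=lambda p,f,o:((p[0]+.5)/f-.5+o[0],(p[1]+.5)/f-.5+o[1])
S=[((305,92),(-.08,-.09),.22),((492,328),(-.08,.09),.22),((268,497),(.08,.09),.22),((90,243),(.08,-.09),.22),((348,117),(-.093,-.06),.213)]
W1=[ray('side',s(p,4.2,(260,200)),z) for p,l,z in S]
C=[((345,395),(.08,.09),.22),((70,272),(.08,-.09),.22),((236,90),(-.093,-.06),.213)]
W2=[ray('scene',s(p,5,(300,180)),z) for p,l,z in C]
for W,Q in((W1,S),(W2,C),(W1+W2,S+C)):
    o,a,r=fit([q[1] for q in Q],W); print(o.round(4),np.degrees(a).round(2),(r*1e3).round(1).tolist())
c,sn=np.cos(a),np.sin(a);R=np.array([[c,-sn],[sn,c]])
for n,l in dict(hinge=(-.093,.09),mark=(-.099,-.06),grid=(0,0)).items(): print(n,(o+R@l).round(4))
E
```

```text
[0.7111 0.1991] 4.38 [[0.3, 1.5], [-0.1, 0.1], [0.4, -0.9], [-1.1, 1.1], [0.5, -1.8]]
[0.7107 0.1969] 4.35 [[0.4, -1.3], [0.2, 1.5], [-0.6, -0.2]]
[0.711  0.1982] 4.28 [[0.6, 2.2], [-0.2, 0.8], [0.4, 0.0], [-0.8, 2.1], [0.7, -1.2], [-0.0, -2.5], [0.1, 0.3], [-0.8, -1.7]]
hinge [0.6115 0.281 ]
mark [0.6167 0.131 ]
grid [0.711  0.1982]
```

```bash
cat >> h.py <<'E'
O=np.array([.711,.1982]);A=np.radians(4.3)
RC=np.array([[np.cos(A),-np.sin(A)],[np.sin(A),np.cos(A)]])
from scipy.spatial.transform import Rotation as Ro
def go(l,z,yaw=4.3):
    o=get_obs();T=Ro.from_euler('xyz',o['tool_rot'],degrees=True).as_matrix()
    w=np.r_[O+RC@np.array(l),z]
    print('world',w.round(4),'shift',(T.T@(w-o['tool_pos'])).round(4),'twist',np.radians(o['tool_rot'][2]-yaw).round(4))
def st():
    o=get_obs();p=o['tool_pos'];l=RC.T@(p[:2]-O)
    print('t',o['time_s'],'local',l.round(4),'z',p[2].round(4),'rot',o['tool_rot'].round(2),'F',o['force'].round(2),'w',o['grip_width'].round(4))
E
python3 -c "
from h import *
go((-.16,-.111),.30); go((-.16,-.111),.30)"
```

```text
world [0.5598 0.0755 0.3   ] shift [ 0.5542 -0.5404 -0.1127] twist 0.2538
world [0.5598 0.0755 0.3   ] shift [ 0.5542 -0.5404 -0.1127] twist 0.2538
```

```bash
python3 -m handwheel '[[0.087,0,0,-0.05,0],[0.087,0,0,-0.1,0],[0.087,0.035,-0.034,-0.113,0.1],[0.087,0.07,-0.068,-0.113,0.2],[0.087,0.105,-0.102,-0.113,0.254],[0.087,0.139,-0.135,-0.113,0.254],[0.087,0.173,-0.169,-0.113,0.254],[0.087,0.208,-0.203,-0.113,0.254],[0.087,0.243,-0.237,-0.113,0.254],[0.087,0.277,-0.27,-0.113,0.254],[0.087,0.312,-0.304,-0.113,0.254],[0.087,0.346,-0.338,-0.113,0.254],[0.087,0.381,-0.372,-0.113,0.254],[0.087,0.416,-0.406,-0.113,0.254],[0.087,0.45,-0.439,-0.113,0.254],[0.087,0.485,-0.473,-0.113,0.254],[0.087,0.52,-0.507,-0.113,0.254],[0.087,0.554,-0.54,-0.113,0.254],[0.087,0.554,-0.54,-0.113,0.254],[0.087,0.554,-0.54,-0.113,0.254]]'
python3 -c "
from h import *
st(); go((-.16,-.111),.30)
for n in('side','wrist'): cv2.imwrite(f'pics/{n}1.png',read_camera(n))
p=camera_params('wrist')
for n,l,z in(('mark',(-.099,-.06),.213),('edge',(-.093,-.087),.213),('h',(-.093,.09),.213)):print(n,proj('wrist',[*(O+RC@np.array(l)),z],p))
"
```

```text
time_s: 2.15
tool_pos: [0.5595, 0.0759, 0.2997]
tool_rot: [-180.0, 0.1, 4.5]
force: [-0.7, 0.2, -0.4]
grip_width: 0.0869Traceback (most recent call last):
  File "<string>", line 3, in <module>
    st(); go((-.16,-.111),.30)
    ~~^^
  File "h.py", line 23, in st
    print('t',o['time_s'],'local',l.round(4),'z',p[2].round(4),'rot',o['tool_rot'].round(2),'F',o['force'].round(2),'w',o['grip_width'].round(4))
                                                                                                                        ^^^^^^^^^^^^^^^^^^^^^
AttributeError: 'float' object has no attribute 'round'
```

```bash
sed -i "s/o\['grip_width'\].round(4)/round(o['grip_width'],4)/" h.py
python3 -c "
from h import *
st(); go((-.16,-.111),.30)
for n in('side','wrist'): cv2.imwrite(f'pics/{n}1.png',read_camera(n))
p=camera_params('wrist')
for n,l,z in(('mark',(-.099,-.06),.213),('edge',(-.093,-.087),.213),('h',(-.093,.09),.213)):print(n,proj('wrist',[*(O+RC@np.array(l)),z],p))
"
```

```text
t 2.15 local [-0.1602 -0.1106] z 0.2997 rot [-1.7997e+02  9.0000e-02  4.4600e+00] F [-0.75  0.16 -0.38] w 0.0869
world [0.5598 0.0755 0.3   ] shift [ 0.0002  0.0004 -0.0003] twist 0.0028
mark [261.35376245 129.39569333]
edge [290.54070579 122.53592192]
h [ 96.5860248 123.3942157]
```

View pics/wrist1.png

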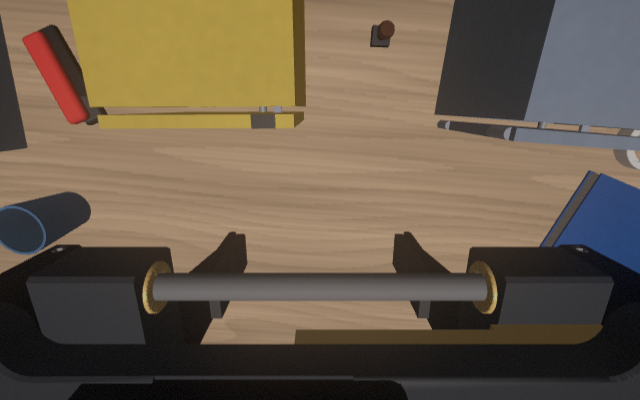

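View pics/side1.png

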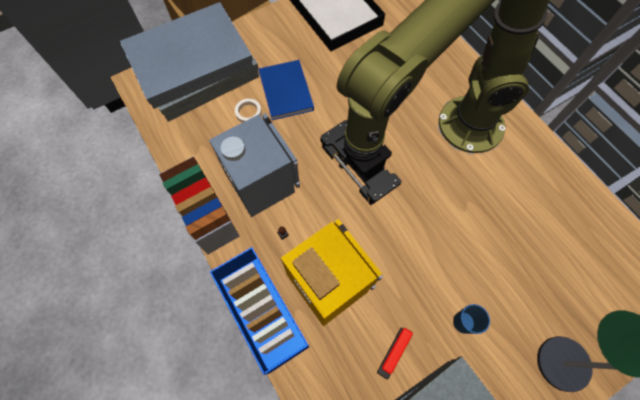

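The wrist picture shows the mark at (263,121) and the door's free edge at (295,121), within a few pixels of the prediction. The left finger lines up with the mark. Next: lower, approach, and read the state.

```bash
python3 -m handwheel '[[0.087,0,0.001,0.05,0],[0.087,0,0.001,0.1,0],[0.087,0,0.001,0.135,0],[0.087,0.02,0.001,0.135,0],[0.087,0.035,0.001,0.135,0],[0.087,0.044,0.001,0.135,0],[0.087,0.044,0.001,0.135,0],[0.087,0.044,0.001,0.135,0]]'
python3 -c "
from h import *
st()
for n in('wrist','side'): cv2.imwrite(f'pics/{n}2.png',cv2.resize(read_camera(n),None,fx=1.25,fy=1.25))
"
```

```text
time_s: 3.05
tool_pos: [0.6035, 0.0763, 0.1657]
tool_rot: [180.0, 0.0, 4.2]
force: [0.7, 0.5, -0.6]
grip_width: 0.0871
t 3.05 local [-0.1164 -0.1135] z 0.1657 rot [1.7997e+02 1.0000e-02 4.2200e+00] F [ 0.68  0.47 -0.57] w 0.0871
```

View pics/wrist2.png

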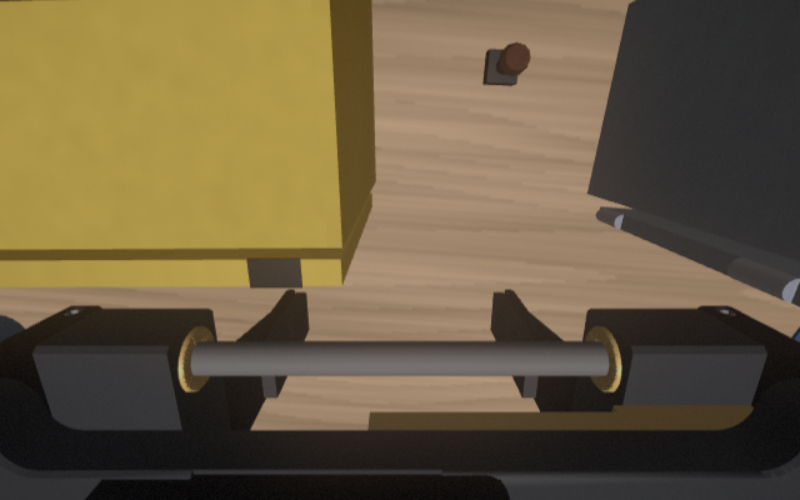

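```bash
python3 -c "
from h import *
o=get_obs();T=Ro.from_euler('xyz',o['tool_rot'],degrees=True).as_matrix()
for y in(-.0435,-.051,-.0585):
  for x in(.0095,-.0095):
    for z in (0,-.02,-.045): print(y,x,z,(proj('wrist',o['tool_pos']+T@[x,y,z])*1.25).round(0))
for y in(-.049,-.06,-.071):
  for z in(.213,.178,.167): print('mark',y,z,(proj('wrist',[*(O+RC@[-.099,y]),z])*1.25).round(0))
p=camera_params('wrist');print(T.T@(-p['R'].T@p['t']-o['tool_pos']))
"
```

```text
-0.0435 0.0095 0 [322. 268.]
-0.0435 0.0095 -0.02 [314. 282.]
-0.0435 0.0095 -0.045 [302. 303.]
-0.0435 -0.0095 0 [324. 300.]
-0.0435 -0.0095 -0.02 [316. 316.]
-0.0435 -0.0095 -0.045 [305. 341.]
-0.051 0.0095 0 [308. 268.]
-0.051 0.0095 -0.02 [299. 282.]
-0.051 0.0095 -0.045 [285. 303.]
-0.051 -0.0095 0 [311. 300.]
-0.051 -0.0095 -0.02 [302. 316.]
-0.051 -0.0095 -0.045 [288. 342.]
-0.0585 0.0095 0 [295. 268.]
-0.0585 0.0095 -0.02 [284. 282.]
-0.0585 0.0095 -0.045 [268. 303.]
-0.0585 -0.0095 0 [297. 300.]
-0.0585 -0.0095 -0.02 [287. 316.]
-0.0585 -0.0095 -0.045 [272. 342.]
mark -0.049 0.213 [251. 289.]
mark -0.049 0.178 [276. 262.]
mark -0.049 0.167 [283. 256.]
mark -0.06 0.213 [277. 289.]
mark -0.06 0.178 [298. 262.]
mark -0.06 0.167 [303. 256.]
mark -0.071 0.213 [302. 289.]
mark -0.071 0.178 [319. 262.]
mark -0.071 0.167 [323. 255.]
[ 0.08081527 -0.0003992  -0.19715113]
```

```bash
python3 -c "
from h import *
cv2.imwrite('pics/c3.png',cv2.resize(cv2.imread('pics/wrist2.png')[270:440,150:420],None,fx=2.8,fy=2.8,interpolation=cv2.INTER_CUBIC))
im=read_camera('scene')[100:260,230:430]
cv2.imwrite('pics/c4.png',cv2.resize(im,None,fx=3.5,fy=3.5,interpolation=cv2.INTER_CUBIC))
o=get_obs();T=Ro.from_euler('xyz',o['tool_rot'],degrees=True).as_matrix()
for y in(-.051,.051): print(((proj('scene',o['tool_pos']+T@[0,y,0])-[230,100])*3.5))
"
```

```text
[415.17696213 354.71566466]
[319.24048616 314.96083443]
```

View pics/c3.png

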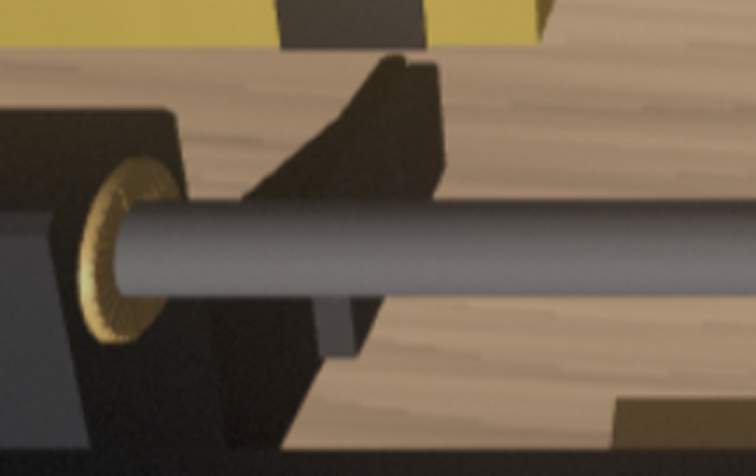

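View pics/c4.png

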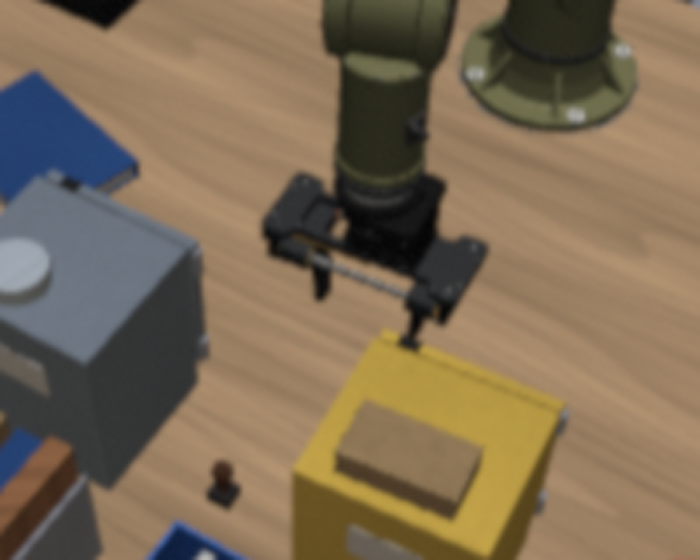

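The open fingers end about 2-3 cm above the TCP: the wrist picture has the tip at (307,293) where I expected (322,268). I'll back off, close them and check again.

```bash
python3 -m handwheel '[[0.0,-0.02,0,0,0],[0.0,-0.02,0,0,0],[0.0,-0.02,0,0,0],[0.0,-0.02,0,0,0],[0.0,-0.02,0,0,0],[0.0,-0.02,0,0,0],[0.0,-0.02,0,0,0],[0.0,-0.02,0,0,0]]' 10
python3 -c "
from h import *
st()
cv2.imwrite('pics/c5.png',cv2.resize(read_camera('wrist'),None,fx=1.25,fy=1.25))
o=get_obs();T=Ro.from_euler('xyz',o['tool_rot'],degrees=True).as_matrix()
im=read_camera('scene')[100:260,230:430]
cv2.imwrite('pics/c6.png',cv2.resize(im,None,fx=3.5,fy=3.5,interpolation=cv2.INTER_CUBIC))
print(((proj('scene',o['tool_pos'])-[230,100])*3.5))
for y in(-.015,.015):
 for x in(.0095,-.0095): print(y,x,(proj('wrist',o['tool_pos']+T@[x,y,0])*1.25).round(0))
"
```

```text
time_s: 4.0
tool_pos: [0.5839, 0.0756, 0.1653]
tool_rot: [-180.0, 0.0, 4.3]
force: [-0.7, 0.3, -0.6]
grip_width: 0.0309
t 4.0 local [-0.1359 -0.1127] z 0.1653 rot [-1.7999e+02  1.0000e-02  4.2900e+00] F [-0.75  0.26 -0.59] w 0.0309
[375.8255012  320.80063183]
-0.015 0.0095 [373. 268.]
-0.015 -0.0095 [374. 300.]
0.015 0.0095 [427. 268.]
0.015 -0.0095 [426. 300.]
```

View pics/c5.png

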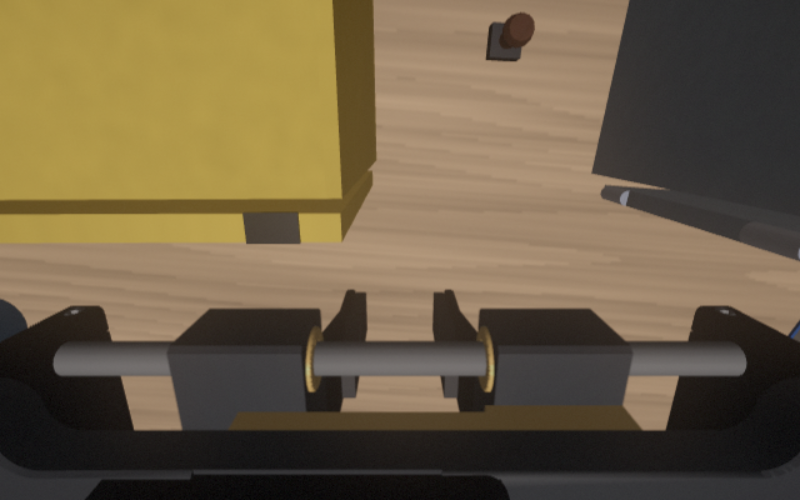

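View pics/c6.png

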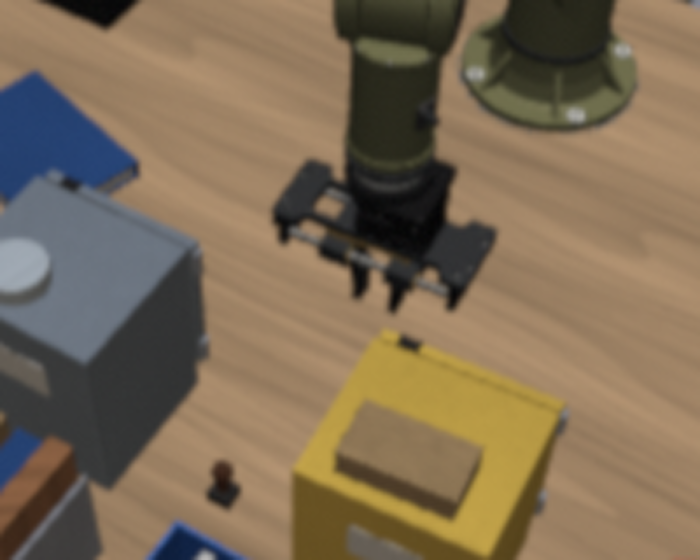

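```bash
python3 -m handwheel '[[0.0,0,0,0,0],[0.0,0,0,0,0],[0.0,0,0,0,0],[0.0,0,0,0,0],[0.0,0,0,0,0]]'
python3 -c "
from h import *
st()
w=read_camera('wrist');s=read_camera('side');c=read_camera('scene')
o=get_obs();T=Ro.from_euler('xyz',o['tool_rot'],degrees=True).as_matrix()
P=lambda n,x,y,z:proj(n,o['tool_pos']+T@[x,y,z])
for im,n,(u,v),f in((w,'wrist',(270,200),5),(s,'side',None,8),(c,'scene',None,8)):
    if n!='wrist': u,v=(P(n,0,0,-.03)-[35,30]).astype(int)
    k=cv2.resize(im[v:v+(100 if n=='wrist' else 60),u:u+(100 if n=='wrist' else 75)],None,fx=f,fy=f,interpolation=cv2.INTER_CUBIC)
    for z,col in((0,(0,0,255)),(-.019,(0,255,0)),(-.035,(255,255,0)),(-.07,(255,0,255))):
        for x in(-.0095,.0095):
            q=(P(n,x,0,z)-[u,v]+.5)*f
            cv2.circle(k,tuple(int(a) for a in q),3,col,-1)
    cv2.imwrite(f'pics/d_{n}.png',k)
"
```

```text
time_s: 4.6
tool_pos: [0.5838, 0.0755, 0.1654]
tool_rot: [180.0, -0.0, 4.3]
force: [0.8, -0.2, -0.1]
grip_width: 0.0006
t 4.6 local [-0.136  -0.1128] z 0.1654 rot [180.    -0.     4.28] F [ 0.8  -0.24 -0.09] w 0.0006Traceback (most recent call last):
  File "<string>", line 7, in <module>
    for im,n,(u,v),f in((w,'wrist',(270,200),5),(s,'side',None,8),(c,'scene',None,8)):
             ^^^^^
TypeError: cannot unpack non-iterable NoneType object
```

View pics/d_wrist.png

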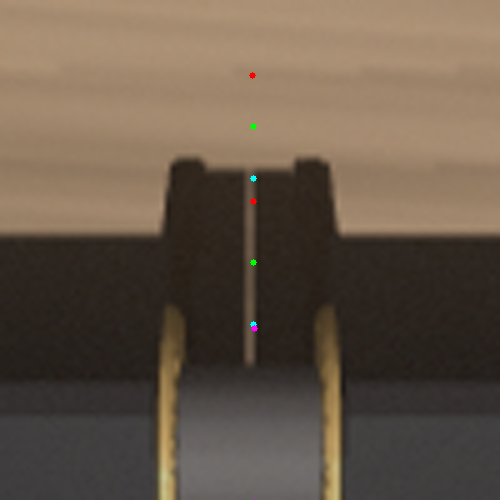

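```bash
python3 -c "
from h import *
o=get_obs();T=Ro.from_euler('xyz',o['tool_rot'],degrees=True).as_matrix()
P=lambda n,x,y,z:proj(n,o['tool_pos']+T@[x,y,z])
for n,f in(('side',8),('scene',8)):
    im=read_camera(n);u,v=(P(n,0,0,-.03)-[35,30]).astype(int)
    k=cv2.resize(im[v:v+60,u:u+75],None,fx=f,fy=f,interpolation=cv2.INTER_CUBIC)
    k=cv2.convertScaleAbs(k,alpha=1.8)
    for z,col in((0,(0,0,255)),(-.019,(0,255,0)),(-.035,(255,255,0)),(-.07,(255,0,255))):
        for x in(-.0095,.0095):
            q=(P(n,x,0,z)-[u,v]+.5)*f
            cv2.circle(k,tuple(int(a) for a in q),3,col,-1)
    cv2.imwrite(f'pics/d_{n}.png',k)
"
```

```text
(no output)
```

View pics/d_scene.png

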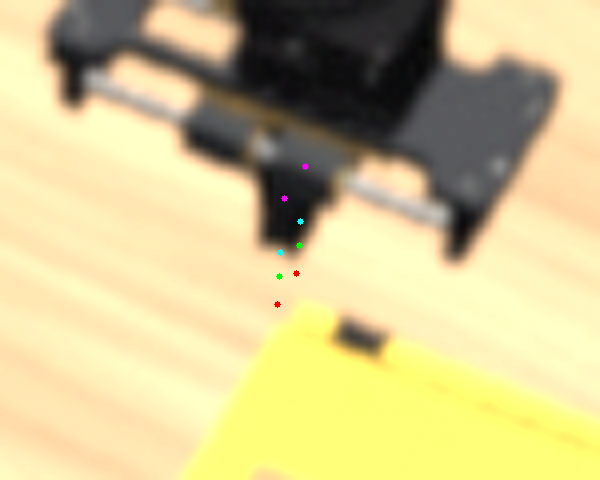

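View pics/d_side.png

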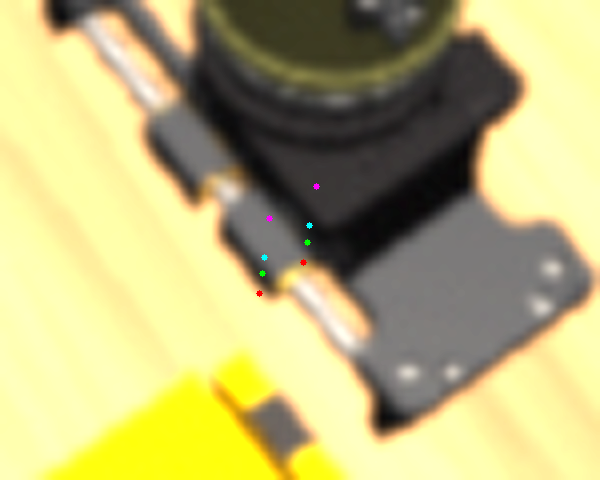

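All three views show the visible fingertips ending about 30 mm above the reported TCP. A gentle contact test at the mark will settle it: with TCP z = 0.195 I'd only touch the door if the fingers really reach the TCP.

```bash
python3 -m handwheel '[[0,0,-0.03,-0.03,0],[0,0,-0.053,-0.03,0],[0,0.015,-0.053,-0.03,0],[0,0.022,-0.053,-0.03,0],[0,0.022,-0.053,-0.03,0],[0,0.024,-0.053,-0.03,0],[0,0.025,-0.053,-0.03,0],[0,0.026,-0.053,-0.03,0],[0,0.027,-0.053,-0.03,0],[0,0.028,-0.053,-0.03,0],[0,0.029,-0.053,-0.03,0],[0,0.029,-0.053,-0.03,0]]'; python3 -c "
from h import *
st()"
```

```text
time_s: 6.05
tool_pos: [0.6089, 0.1305, 0.1954]
tool_rot: [180.0, -0.0, 4.3]
force: [0.5, -0.8, 0.3]
grip_width: 0.0005
t 6.05 local [-0.1069 -0.0598] z 0.1954 rot [180.    -0.     4.28] F [ 0.55 -0.82  0.26] w 0.0005
```

```bash
python3 -m handwheel '[[0,0.001,0,0,0],[0,0.002,0,0,0],[0,0.002,0,0,0]]';python3 -m handwheel '[[0,0.001,0,0,0],[0,0.002,0,0,0],[0,0.002,0,0,0]]'; python3 -c "
from h import *
st()
o=get_obs()
im=read_camera('scene')[120:220,280:405]
cv2.imwrite('pics/e1.png',cv2.resize(im,None,fx=6,fy=6,interpolation=cv2.INTER_CUBIC))
cv2.imwrite('pics/e2.png',cv2.resize(read_camera('wrist'),None,fx=1.25,fy=1.25))
"
```

```text
time_s: 6.35
tool_pos: [0.6109, 0.1307, 0.1954]
tool_rot: [180.0, -0.0, 4.3]
force: [-0.2, -0.2, 0.1]
grip_width: -0.0
time_s: 6.65
tool_pos: [0.6129, 0.1309, 0.1954]
tool_rot: [180.0, -0.0, 4.3]
force: [1.2, 0.8, -0.6]
grip_width: 0.0007
t 6.65 local [-0.1029 -0.0598] z 0.1954 rot [180.    -0.     4.28] F [ 1.2   0.81 -0.62] w 0.0007
```

View pics/e1.png

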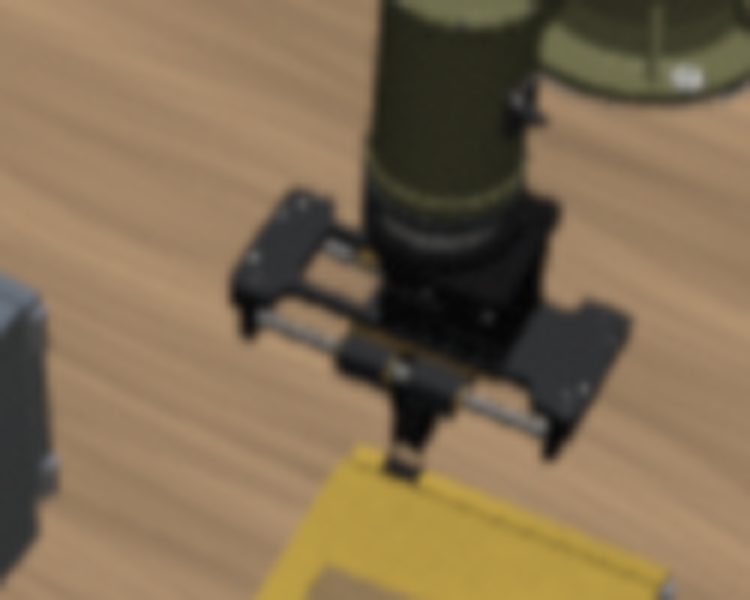

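View pics/e2.png

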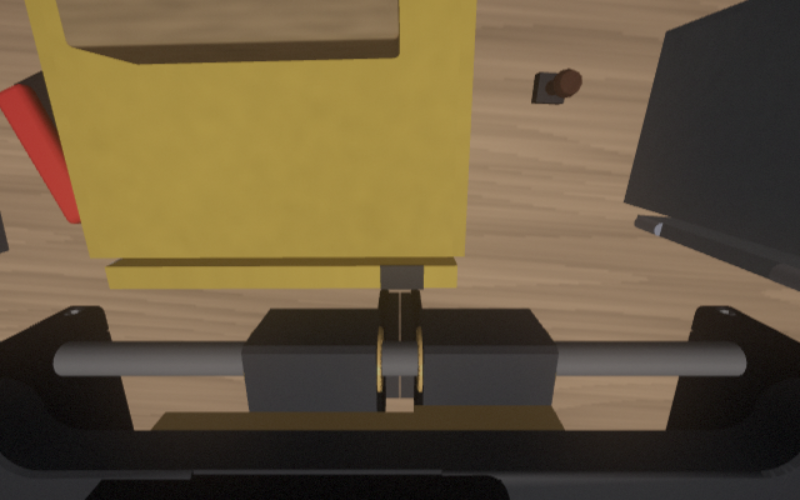

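```bash
python3 -c "
from h import *
tp=np.array([.5838,.0755,.1654]);T=Ro.from_euler('xyz',[180,0,4.28],degrees=True).as_matrix()
pts={'postL':((385,430),(455,260)),}
def full(n,q):
    u,v=(proj(n,tp+T@[0,0,-.03])-[35,30]).astype(int);return (q[0]+.5)/8-.5+u,(q[1]+.5)/8-.5+v
for k,(a,b) in pts.items():
    Ps=[];
    for n in('side','scene'):
        c=camera_params(n);Ps.append(c['camera_matrix']@np.c_[c['R'],c['t']])
    X=cv2.triangulatePoints(Ps[0],Ps[1],np.array(full('side',a))[:,None],np.array(full('scene',b))[:,None]);X=(X[:3]/X[3])[:,0]
    print(k,X,T.T@(X-tp))
# finger tip in scene: centre (280,250): z on line assuming x,y
for z in(0,-.01,-.02,-.03,-.04): print(z,[ (proj('scene',tp+T@[x,0,z])-proj('scene',tp+T@[0,0,-.03])+[35,30])*8 for x in(.0095,-.0095)])
"
```

```text
postL [0.61006868 0.16130944 0.26974151] [ 0.03259944 -0.08360969 -0.10434151]
0 [array([266.7122027 , 300.21788655]), array([286.3313369 , 268.73973792])]
-0.01 [array([267.79478313, 285.61446611]), array([287.51678769, 254.06580949])]
-0.02 [array([268.88975526, 270.84388857]), array([288.7157074, 239.2251581])]
-0.03 [array([269.99733305, 255.90326737]), array([289.92832687, 224.21492612])]
-0.04 [array([271.11773546, 240.78964912]), array([291.15488228, 209.03219019])]
```

The rail end-posts triangulate to 104 mm behind the reported TCP rather than 70, and there was no contact in the test. So the whole hand sits about 33 mm higher than reported, and the true tip is at reported z + 0.033. I'll back off, go 58 mm lower and approach in small steps.

```bash
python3 -m handwheel '[[0,-0.03,0,0,0],[0,-0.057,0,0,0],[0,-0.057,0,0.03,0],[0,-0.057,0,0.058,0],[0,-0.04,0,0.058,0],[0,-0.03,0,0.058,0],[0,-0.025,0,0.058,0],[0,-0.022,0,0.058,0],[0,-0.022,0,0.058,0]]'; python3 -c "
from h import *
st()
im=read_camera('scene')[120:220,280:405]
cv2.imwrite('pics/e3.png',cv2.resize(im,None,fx=6,fy=6,interpolation=cv2.INTER_CUBIC))
cv2.imwrite('pics/e4.png',cv2.resize(read_camera('wrist'),None,fx=1.25,fy=1.25))
"
```

```text
time_s: 7.65
tool_pos: [0.5913, 0.1296, 0.1379]
tool_rot: [-180.0, -0.0, 4.3]
force: [0.7, 1.1, 0.3]
grip_width: 0.0005
t 7.65 local [-0.1245 -0.0595] z 0.1379 rot [-1.7998e+02 -4.0000e-02  4.2900e+00] F [0.66 1.07 0.31] w 0.0005
```

View pics/e3.png

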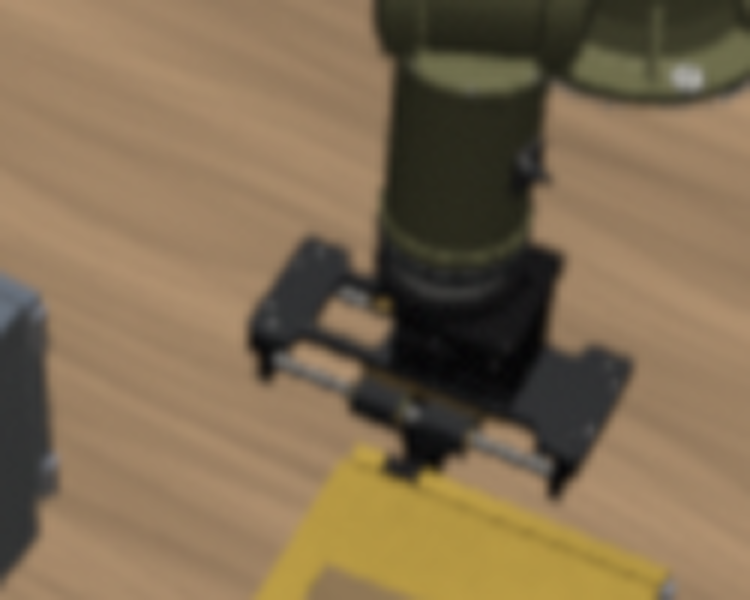

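View pics/e4.png

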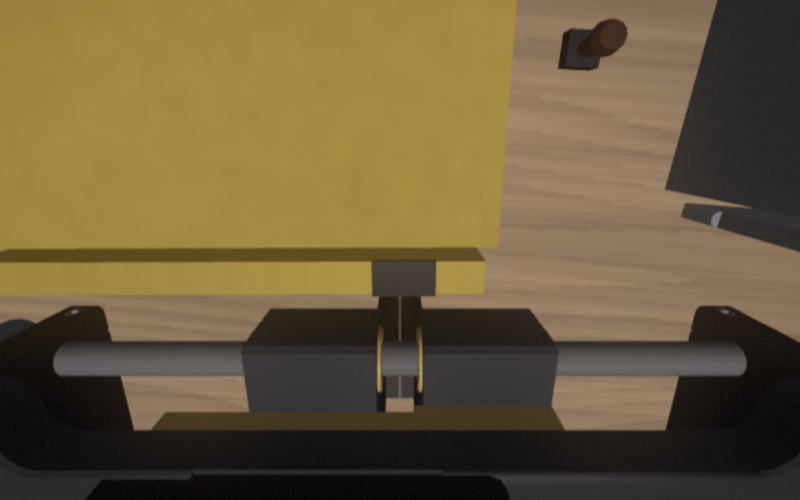

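The closed fingertips hang in front of the mark, which spans (372–436, 261–295). They're centred on it and the body is clear. Now the approach and press.

```bash
python3 -m handwheel '[[0,0.006,0,0,0],[0,0.011,0,0,0],[0,0.013,0,0,0],[0,0.014,0,0,0],[0,0.015,0,0,0],[0,0.015,0,0,0]]'; python3 -m handwheel '[[0,0.001,0,0,0],[0,0.001,0,0,0]]';python3 -m handwheel '[[0,0.001,0,0,0],[0,0.001,0,0,0]]'; python3 -c "
from h import *
st()"
```

```text
time_s: 8.35
tool_pos: [0.6058, 0.1304, 0.1373]
tool_rot: [180.0, 0.0, 4.3]
force: [-0.3, 0.1, -1.0]
grip_width: 0.0004
time_s: 8.55
tool_pos: [0.6063, 0.1304, 0.1374]
tool_rot: [180.0, 0.1, 4.3]
force: [-1.7, -0.6, 1.9]
grip_width: 0.0001
time_s: 8.75
tool_pos: [0.6071, 0.1304, 0.1374]
tool_rot: [180.0, 0.1, 4.3]
force: [-3.6, -0.8, 2.9]
grip_width: 0.0003
t 8.75 local [-0.1087 -0.0598] z 0.1374 rot [1.7998e+02 8.0000e-02 4.3000e+00] F [-3.64 -0.85  2.9 ] w 0.0003
```

```bash
for i in 1 2 3; do python3 -m handwheel '[[0,0.001,0,0,0],[0,0.001,0,0,0]]' | sed -n '2p;4p'; done
```

```text
tool_pos: [0.6079, 0.1305, 0.1374]
force: [-5.1, -1.0, 2.8]
tool_pos: [0.6088, 0.1305, 0.1374]
force: [-6.7, -1.1, 3.5]
tool_pos: [0.6097, 0.1306, 0.1373]
force: [-5.7, -2.2, 3.0]
```

```bash
for i in 1 2; do python3 -m handwheel '[[0,0.001,0,0,0],[0,0.001,0,0,0]]' | sed -n '2p;4p'; done
```

```text
tool_pos: [0.6107, 0.1306, 0.1373]
force: [-6.1, -1.0, 1.9]
tool_pos: [0.6117, 0.1307, 0.1373]
force: [-5.8, -1.4, 2.8]
```

The force levelled off at about 6 N after 4 mm of travel, so the catch has tripped. I'll take the hand away promptly.

```bash
python3 -m handwheel '[[0,-0.05,0,0,0],[0,-0.1,0,0,0],[0,-0.12,0,0,0],[0,-0.12,0,-0.05,0],[0,-0.12,0,-0.1,0],[0,-0.12,0,-0.1,0],[0,-0.12,0,-0.1,0],[0,-0.12,0,-0.1,0],[0,-0.12,0,-0.1,0],[0,-0.12,0,-0.1,0],[0,-0.12,0,-0.1,0],[0,-0.12,0,-0.1,0]]'; python3 -c "
from h import *
st()
p=camera_params('wrist')
cv2.imwrite('pics/f1.png',cv2.resize(read_camera('wrist'),None,fx=1.25,fy=1.25))
im=read_camera('side')[180:340,250:450]
cv2.imwrite('pics/f2.png',cv2.resize(im,None,fx=3.5,fy=3.5,interpolation=cv2.INTER_CUBIC))
"
```

```text
time_s: 10.95
tool_pos: [0.493, 0.1219, 0.237]
tool_rot: [-180.0, 0.0, 4.3]
force: [0.6, 1.2, -0.8]
grip_width: 0.0001
t 10.95 local [-0.2231 -0.0597] z 0.237 rot [-1.7999e+02  4.0000e-02  4.2900e+00] F [ 0.56  1.23 -0.78] w 0.0001
```

View pics/f1.png

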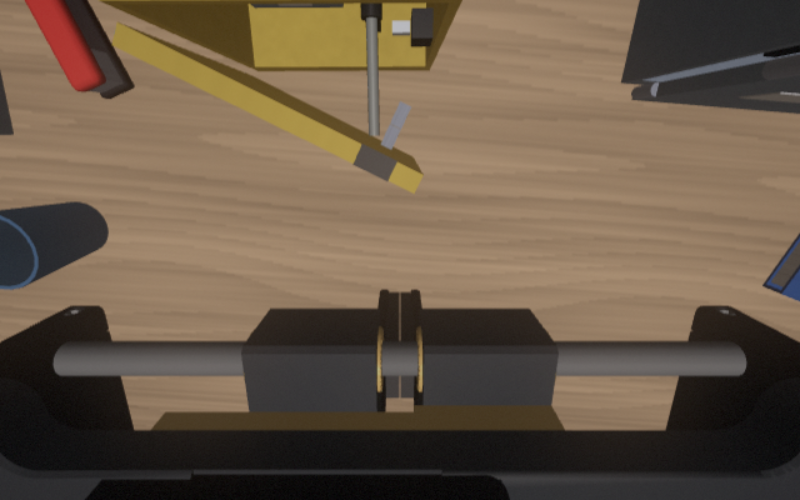

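View pics/f2.png

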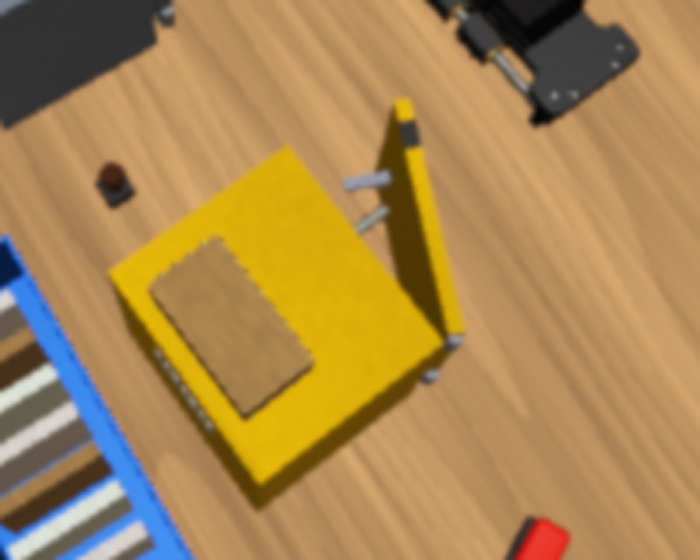

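The door has popped ajar: its free edge is at about (417,178) in the wrist picture, with the plunger and catch tongue behind it lower down. I'll measure the angle and work out the reach-behind waypoints.

```bash
python3 -c "
from h import *
p=camera_params('wrist')
H=np.array([-.093,.09])
for q in((422,174),(414,193),(375,160)):
    l=RC.T@(ray('wrist',np.array(q)/1.25,.213,p)[:2]-O)-H;print(l,np.hypot(*l),np.arctan2(-l[0],-l[1]))
f=lambda th,d=None,r=.145:H+r*np.array([-np.sin(th),-np.cos(th)])+(d or .006+.0095*abs(np.cos(th))+.011*np.sin(th))*np.array([np.cos(th),-np.sin(th)])
s=f(.45,.034);print('start',s);go(s,.237);
for th in np.arange(.45,1.6,.08): e=f(th)-s;print(round(th,2),e[0].round(4),(-e[1]).round(4))
e=f(1.57)-s;print(1.57,e[0],-e[1])
"
```

```text
[-0.07147649 -0.16248313] 0.1775095922112065 0.414423944888338
[-0.08244978 -0.15796172] 0.17818493316253067 0.48106128598144604
[-0.0635263 -0.135492 ] 0.14964515920679725 0.43842384752835317
start [-0.1254548  -0.05535366]
world [0.59   0.1336 0.237 ] shift [ 0.0976 -0.0044  0.0002] twist -0.0002
0.45 -0.0132 -0.0064
0.53 -0.0238 -0.0103
0.61 -0.0341 -0.015
0.69 -0.0442 -0.0206
0.77 -0.0538 -0.027
0.85 -0.0629 -0.0342
0.93 -0.0715 -0.0422
1.01 -0.0795 -0.051
1.09 -0.0868 -0.0604
1.17 -0.0933 -0.0705
1.25 -0.099 -0.0812
1.33 -0.1038 -0.0924
1.41 -0.1077 -0.104
1.49 -0.1106 -0.116
1.57 -0.1125 -0.1282
1.57 -0.11253160948337937 -0.12823063440441787
```

```bash
python3 -m handwheel '[[0,0.05,-0.004,0,0],[0,0.098,-0.004,0,0],[0,0.098,-0.004,0,0],[0,0.098,-0.004,0.03,0],[0,0.098,-0.004,0.05,0],[0,0.098,-0.004,0.07,0],[0,0.098,-0.004,0.09,0],[0,0.098,-0.004,0.107,0],[0,0.098,-0.004,0.107,0]]'; python3 -c "
from h import *
st();go((-.1255,-.0554),.13)
cv2.imwrite('pics/g1.png',cv2.resize(read_camera('wrist'),None,fx=1.25,fy=1.25))
im=read_camera('side')[160:320,250:450]
cv2.imwrite('pics/g2.png',cv2.resize(im,None,fx=3.5,fy=3.5,interpolation=cv2.INTER_CUBIC))
"
```

```text
time_s: 11.95
tool_pos: [0.5886, 0.1324, 0.128]
tool_rot: [180.0, 0.3, 4.3]
force: [-0.4, -0.1, -0.6]
grip_width: 0.0005
t 11.95 local [-0.127  -0.0564] z 0.128 rot [179.96   0.25   4.28] F [-0.38 -0.1  -0.62] w 0.0005
world [0.59   0.1335 0.13  ] shift [ 0.0015 -0.001  -0.002 ] twist -0.0003
```

View pics/g1.png

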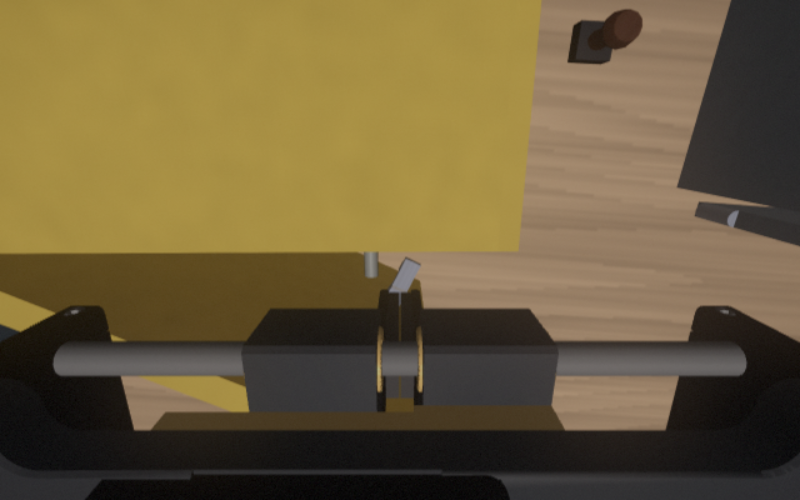

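View pics/g2.png

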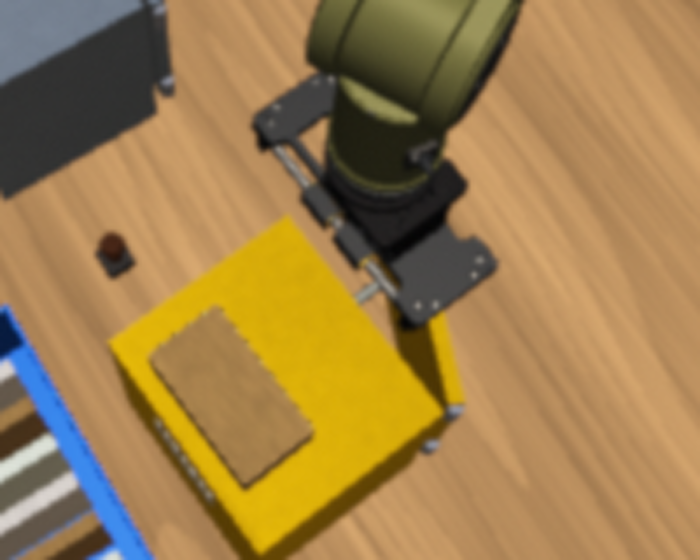

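The fingers are behind the door, ahead of the cupboard front, and nothing reads on the force. I'll push along the arc slowly.

```bash
python3 -m handwheel '[[0,-0.007,-0.003,0,0],[0,-0.013,-0.006,0,0],[0,-0.018,-0.008,0,0],[0,-0.024,-0.010,0,0],[0,-0.029,-0.013,0,0],[0,-0.034,-0.015,0,0],[0,-0.039,-0.018,0,0],[0,-0.044,-0.021,0,0],[0,-0.049,-0.024,0,0],[0,-0.054,-0.027,0,0],[0,-0.058,-0.031,0,0],[0,-0.063,-0.034,0,0],[0,-0.067,-0.038,0,0],[0,-0.0715,-0.042,0,0],[0,-0.0755,-0.0465,0,0],[0,-0.0795,-0.051,0,0],[0,-0.083,-0.0555,0,0],[0,-0.087,-0.060,0,0],[0,-0.087,-0.060,0,0]]'; python3 -c "
from h import *
st()
cv2.imwrite('pics/h1.png',cv2.resize(read_camera('wrist'),None,fx=1.25,fy=1.25))
im=read_camera('side')[160:320,250:450]
cv2.imwrite('pics/h2.png',cv2.resize(im,None,fx=3.5,fy=3.5,interpolation=cv2.INTER_CUBIC))
"
```

```text
time_s: 13.95
tool_pos: [0.4984, 0.1876, 0.1304]
tool_rot: [-180.0, 0.0, 4.4]
force: [-0.2, -0.5, 0.1]
grip_width: 0.0005
t 13.95 local [-0.2128  0.0053] z 0.1304 rot [-1.80e+02  2.00e-02  4.38e+00] F [-0.18 -0.49  0.06] w 0.0005
```

View pics/h2.png

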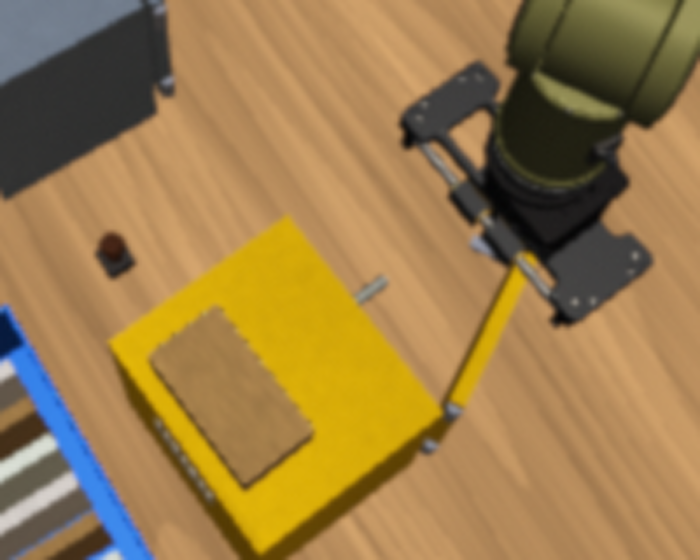

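The door is following, now at about 1.1 rad. Continuing to square.

```bash
python3 -m handwheel '[[0,-0.003,-0.005,0,0],[0,-0.006,-0.010,0,0],[0,-0.009,-0.0155,0,0],[0,-0.012,-0.021,0,0],[0,-0.0145,-0.0265,0,0],[0,-0.017,-0.032,0,0],[0,-0.019,-0.038,0,0],[0,-0.021,-0.044,0,0],[0,-0.0225,-0.050,0,0],[0,-0.0235,-0.055,0,0],[0,-0.0245,-0.059,0,0],[0,-0.025,-0.063,0,0],[0,-0.0255,-0.066,0,0],[0,-0.0255,-0.068,0,0],[0,-0.0255,-0.068,0,0]]'; python3 -c "
from h import *
st()
im=read_camera('side')[160:320,250:450]
cv2.imwrite('pics/i2.png',cv2.resize(im,None,fx=3.5,fy=3.5,interpolation=cv2.INTER_CUBIC))
"
```

```text
time_s: 15.55
tool_pos: [0.4686, 0.2528, 0.1304]
tool_rot: [-180.0, 0.0, 4.3]
force: [-0.1, 0.3, -0.2]
grip_width: 0.0004
t 15.55 local [-0.2376  0.0727] z 0.1304 rot [-1.7999e+02  1.0000e-02  4.3100e+00] F [-0.13  0.3  -0.21] w 0.0004
```

View pics/i2.png

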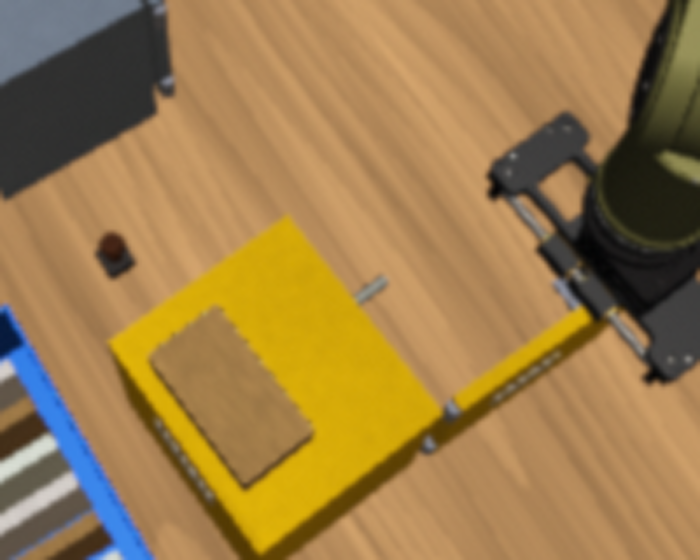

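The door stands in line with the cupboard's side, so about square. Now I come away to the right, then up.

```bash
python3 -m handwheel '[[0,0,0.02,0,0],[0,0,0.06,0,0],[0,0,0.1,0,0],[0,0,0.12,-0.05,0],[0,0,0.15,-0.1,0],[0,0,0.2,-0.12,0],[0,0,0.25,-0.12,0],[0,0,0.25,-0.12,0],[0,0,0.25,-0.12,0],[0,0,0.25,-0.12,0]]'; python3 -c "
from h import *
st()
s=read_camera('side');c=read_camera('scene')
cv2.imwrite('pics/j1.png',cv2.resize(s,None,fx=1.25,fy=1.25));cv2.imwrite('pics/j2.png',cv2.resize(c,None,fx=1.25,fy=1.25))
cv2.imwrite('pics/j3.png',cv2.resize(s[160:320,250:450],None,fx=3.5,fy=3.5,interpolation=cv2.INTER_CUBIC))
"
```

```text
time_s: 16.6
tool_pos: [0.4871, 0.0047, 0.25]
tool_rot: [-179.9, 0.0, 4.4]
force: [0.7, 1.1, 0.2]
grip_width: 0.0006
t 16.6 local [-0.2378 -0.1761] z 0.25 rot [-1.7993e+02  4.0000e-02  4.3600e+00] F [0.68 1.11 0.21] w 0.0006
```

View pics/j1.png

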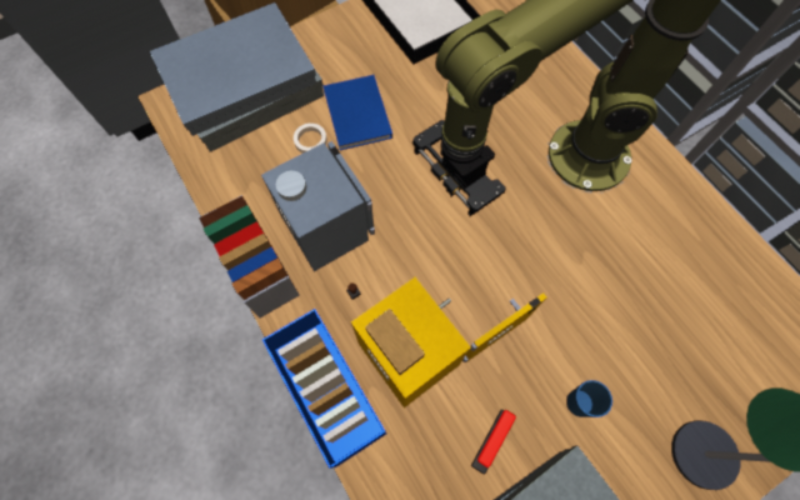

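View pics/j2.png

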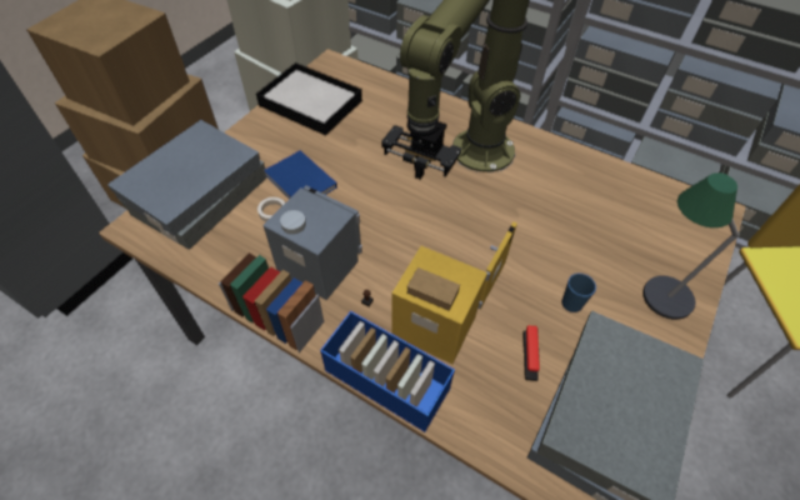

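View pics/j3.png

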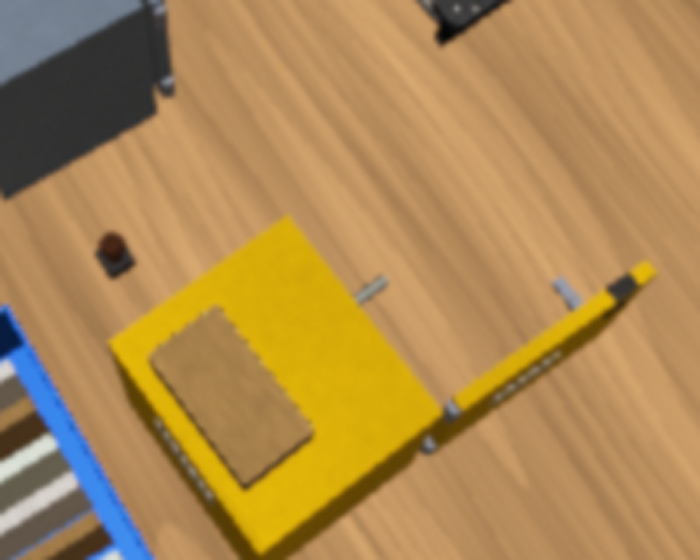

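Door edge at (648,270) in the crop. One last angle check, plus a check that the door isn't drifting and the rest of the scene hasn't moved.

```bash
python3 -m handwheel '[[0,0,0,0,0],[0,0,0,0,0],[0,0,0,0,0],[0,0,0,0,0],[0,0,0,0,0],[0,0,0,0,0]]'|tail -2; python3 -c "
from h import *
a=cv2.imread('pics/side0.png');b=read_camera('side')
j=cv2.resize(cv2.imread('pics/j1.png'),(640,400))
print('drift px',(cv2.absdiff(j,b).max(2)>60).sum())
l=RC.T@(ray('side',(648.5/3.5-.5+250,270.5/3.5-.5+160),.213)[:2]-O)-[-.093,.09];print(l,np.hypot(*l),np.arctan2(-l[0],-l[1]))
d=(cv2.absdiff(a,b).max(2)>40).astype(np.uint8);n,_,s,_=cv2.connectedComponentsWithStats(d)
print([x.tolist() for x in s[1:] if x[4]>8])
"
```

```text
force: [-0.2, 0.3, 0.3]
grip_width: 0.0007
drift px 4
[-0.17320581  0.00701926] 0.1733479768184747 1.6112997286968522
[[329, 0, 140, 173, 9541], [461, 0, 24, 17, 115], [506, 0, 14, 9, 80], [542, 0, 24, 21, 98], [551, 0, 12, 6, 40], [495, 3, 18, 16, 166], [534, 3, 20, 22, 208], [532, 17, 20, 24, 198], [487, 22, 15, 13, 61], [531, 33, 17, 21, 188], [483, 39, 11, 10, 45], [484, 50, 6, 7, 22], [472, 56, 10, 21, 115], [526, 59, 7, 12, 44], [484, 68, 20, 7, 89], [520, 69, 5, 8, 23], [508, 75, 11, 5, 33], [491, 76, 11, 6, 24], [465, 79, 7, 16, 46], [473, 78, 6, 17, 82], [483, 79, 13, 8, 64], [519, 79, 7, 8, 35], [505, 82, 10, 2, 15], [501, 86, 22, 30, 240], [334, 219, 46, 59, 508], [374, 235, 63, 53, 663]]
```

The door is at about 1.6 rad and at rest. The only changes in the side view are the arm and the yellow door.

```bash
python3 -c "
from cell import *
print(sign_off())"
```

```text
the job is handed in; nothing more can be done
None
```

The yellow door is open about square, and I've handed the job in, at about 17 s on the robot's clock.

- **Press:** I pressed the mark with the closed fingertips. After about 4 mm of travel, at about 6–7 N, the force stopped rising, and I took that as the catch tripping.
- **Pop:** With the hand taken away, the spring pushed the door ajar. I measured about 0.44–0.45 rad.
- **Opening:** I reached behind the ajar door with closed fingers and swept it open without gripping it. The readings during the push were about 0.5 N, within sensor noise. Then I came away to the right and up.

**Last checks:**
- The door measured about 1.61 rad in the side view, against a commanded 1.57. It stayed put for 0.6 s after release.
- Comparing the side view from before and after, only the arm and the yellow door changed. The grey cupboard, box, can, stamp and other items were where they had been.
- The force readings after coming away were noise level.

**One disagreement:** the reported tool point did not match the robot. All three cameras showed the fingertips and gripper body about 33 mm higher than reported. A gentle test at reported z 0.195 also passed over the door without touching it. I corrected for this offset in the press and the push.

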